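# Clamp the inspection microscope into its stand

## Task

The microscope's barrel lies loose in the open clamp of its stand. Swing the hinged upper half of the clamp over the barrel and down onto it, swing the bolt upright into the slot of its fork, then push the bolt's nut straight down into the fork with a firm 12 N or so, so that the microscope is left held tight. Never push on the stand or clamp with more than 20 N, keep the microscope where it lies, and leave the lens cap on the base plate and the jar on the bench where they are.

Things in the scene. Friction and masses are not known exactly. Their poses are not given: they have to be found in the camera images.
- stand: Fixed stand, bare aluminium and steel: base plate 150 x 140 x 10 mm, knurled column, lower half of a tube clamp (40 mm long) on top. Origin: centre of the plate's underside, on the bench; x along the barrel, z up. The barrel's axis runs along x, 115 mm above the origin. A loose collar and a lens cap lie on the plate's -x corners, a screwdriver off its -x edge, a circuit board off its +x edge.
- cap_pin (a point): Middle of the hinge pin of the clamp's upper half: pin parallel to the stand's x, at y = +30, z = 115 mm in the stand's frame.
- bolt_pivot (a point): Middle of the swing bolt's pivot: parallel to the stand's x, at y = -41, z = 93 mm in the stand's frame. The bracket that carries it reaches to y = -49, z = 111 mm.
- cap (a joint): Angle (rad) of the clamp's hinged upper half: 0 closed, fork level; positive open, up and over to the stand's +y side; 1.57 straight up. Starts at 1.5 to 1.9. Stays where it is left (0.06 N m friction). Closing, its rubber pad meets the barrel between -0.07 and 0.07, as the sprung cradle under the barrel rests up to 2 mm higher or lower, unknown; pushing on sinks the cradle, about 5 N per mm at the fork.
- cap_half (a point): Upper half of the clamp, aluminium, 40 mm long: an arch of outer radius 27.5 mm about the barrel's axis, ending in a fork. This point lies on its hinge pin and turns with it; at joint 0 its axes are the stand's. The fork reaches from y = -54 to -85 mm, z = +2 to +10 mm: two prongs, 12 mm slot (in x) between, open at the -y end. A lip 4 mm high crosses each prong's end, y = -81.5 to -85 mm.
- cap_fork (a point): Point on the upper half at y = -71, z = +10 mm from its pin: middle of the slot, level with the prongs' upper face; z is normal to that face. The nut's foot must come to sit here, inside of the lips, which then keep the bolt from swinging out.
- bolt (a joint): Angle (rad) of the swing bolt: 0 upright, against its stop, in the middle of the slot; positive leans outward to the stand's -y side, at most 1.0. Starts at 0.4 to 0.75. Stays where it is left (0.04 N m friction). The bolt is a steel rod, 8 mm in diameter, with the nut on its end.
- nut (a joint): How far (m) the nut is pushed down the bolt from its highest place, 0 to 0.026; starts at 0 to 0.004. It grips the bolt with a steady 6 N of friction and stays where it is left; it is pushed, not turned. On the closed clamp its foot meets the fork at 0.010 to 0.023, and what the push exceeds 6 N by goes into the fork.
- nut_foot (a point): Centre of the nut's underside, 48 mm from the bolt's pivot at slide 0. The nut is a round steel cap nut, 30 mm high with a closed flat top: lower 20 mm of 18 mm diameter, upper 10 mm of 22 mm diameter.
- nut_top (a point): Centre of the nut's flat top, 30 mm above its foot along the bolt: push here.
- scope: Digital microscope: steel barrel 36 mm in diameter, 100 mm long, with a knurled end cap and a black lens snout, 146 mm in all, loose in the clamp's lower half. Origin on its axis at the barrel's middle, x along the axis.
- lens_cap: Loose black lens cap, a disc 28 mm in diameter, 9 mm thick, on the corner of the base plate at the stand's -x, -y side. Origin: centre of its underside. Leave alone.
- jar: Loose amber jar, 56 mm in diameter, 70 mm high, on the right of the bench. Origin: centre of its underside. Leave alone.
There are look-alikes about, which are no part of the job. Of the things like the stand, leave any that is brown; of the rest the smaller one is meant. What is meant by the scope is not purple, and is the larger of those in its own colour.

How it is judged (in metres and radians):
On the way, in this order (a step that is already met when the one before it is completed fails the run):
1. the clamp's upper half is swung over the barrel, down onto it (hinge below 0.09 rad) (value of joint cap below 0.09 rad), for 0.2 s.
2. with the upper half down, the bolt stands upright in the slot (below 0.06 rad) (value of joint cap below 0.09 rad and value of joint bolt below 0.06 rad), for 0.2 s.
At the end, for the whole second after the job is handed in: Upper half closed (hinge below 0.09 rad), bolt upright in the slot (below 0.06 rad), nut's foot between the lips and on the fork (under 2 mm above its upper face), the clamp alone pressing on the barrel with over 8 N, the microscope at rest within 12 mm of where it lay (all of step 2 and z of nut_foot in the frame of cap_fork between -0.003 and 0.002 m and contact force between cap and scope above 8 N and distance of scope from where it was at the start of the episode below 0.012 m and linear speed of scope below 0.02 m/s); the robot touches nothing.
It fails at once if the robot pushes on the stand or any part of the clamp with more than 20 N (contact force between any of the fingers, the arm and stand above 20 N).
It fails at once if the lens cap or the jar is moved by more than 15 mm (distance of any of lens_cap, jar from where it was at the start of the episode above 0.015 m).
It fails at once if the microscope is shifted by more than 20 mm (distance of scope from where it was at the start of the episode above 0.02 m).
It also fails if it takes over 58 s, if anything falls off the work surface, if the arm or the gripper's body presses on something with over 40 N, if the wrist force passes 120 N, or if a joint passes its speed limit or range.

## Robot

A 6-joint arm with a two-finger parallel gripper is mounted at the origin on the work surface. World frame = base frame: x ahead of the robot, y to its left, z up, the work surface at z = 0. Lengths are in mm, angles in rad, forces in N, time in s.
With the tool pointing down it reaches from about 275 to 750 mm from the base axis. Payload 10.2 kg.
Tool frame: the origin (TCP) lies between the finger pads; the fingertips stand 11 mm ahead of it and the grasp point (between the pads) lies 8 mm behind it (ctrl.nose_length is the distance from the TCP to the fingertips, in mm); x points along the fingers, y is the direction in which the jaws open and shut, and the axes are right-handed (so a half turn about x gives the same grasp; the last joint's range is limited). The gripper opens to 85 mm and grips with 20 to 120 N. Pads are 22 mm wide; open, the fingers measure 114 mm over their backs; the gripper's body (76 mm by 85 mm) begins 54 mm behind the grasp point. The pads swing forward as they close: fully open they stand 13 mm farther back than shut.
Start: joints at [-1.419, 0.313, 1.498, -0, 1.331, -0.223], TCP at [192.183, -488.566, 242.294] pointing down, gripper open.
Joint ranges: [-2.94, 2.94], [-0.97, 2.17], [0.19, 2.56], [-1.23, 4.37], [0.02, 3.11], [-2.88, 2.88]. Speed limits (rad/s): [2.39, 2.39, 3.01, 3.14, 3.14, 3.14].

## Interface

Orientations are given as a unit quaternion [w, x, y, z].
In Python, from rig import ctrl, capture, ticket gives the robot as it stands.
- The arm moves only by the tool step_arm, never from a script. Its argument "commands" is a list of rows, each a list of 2 entries, a list of its own where there are three numbers: the shift along the world's x, y, z normalised to -1 to 1, where 1 is 0.04 m, then the turn about the world's z normalised to -1 to 1, where 1 is 180 degrees. A call has 1 to 5 rows; each row shifts and turns the commanded pose from where the row before left it; what a row does not reach is not made up. A row lasts 1/10 s, in which the tool goes at most 50 mm and 8.59 degrees, less where a joint would pass 70% of its speed; a pose out of reach is approached as far as the arm can. A call with a number of a shift or a turn outside -1 to 1 is refused whole. A call with a gripper value outside its range is refused whole. "gripper" is the closure, from -1 (fully open) to 1 (shut), so that 0 is half open, set as the call begins (left out, the last holds). The fingers move at their own pace and stop on an object; "force" is the grip in N (left out, the last holds). Time passes only in rows, so rows that do not move let the fingers close. It gives the time, the measured TCP pose, the force and the opening at its end, in the units of the state.
- ctrl.sense(): the state, without advancing time (a new reading comes with each control period).
- capture(name): name is "scene" or "top" or "wrist"; returns a dict with "image" (420x560x3 uint8, blue, green, red), "fov_y" (degrees; the focal length in pixels is half the picture's height over the tangent of half this angle, whatever the lens; pixels are square), "cx", "cy" (the principal point, pixels), "origin" and "orientation" of the camera in the world. Camera axes: x right, y down, z forward; pixel columns grow to the right and rows downward; lengths in mm; the calibration is good to about 2 mm. A picture is of the moment at which its call begins. There is no depth.
- ticket.finish_job(): hands the job in, once; it reports no verdict.
The state is a dict: "time_s": time; "joints": joint angles; "dq": joint speeds; "tau": joint torques, N m; "eef_pos": TCP position; "ee_rot": TCP orientation; "force": force on the tool from outside, world axes, zero at the start; "wrist_torque": the same for the moment, N m; "grip_width": opening from 0.0 (shut) to 1.0 (fully open).
Only numpy, scipy, OpenCV 4.12 (cv2) and the standard library are available. Lean on these libraries where they do the work, as an engineer would, in place of code of your own. Each camera call takes 0.05 s, during which the arm holds its last target.

## Working session

There is one attempt and no reset: what is moved stays moved. The work goes in short steps, Python scripts to look and compute and a tool call to move; the robot and the scene stay as the last step left them, time stands still between calls to the robot, and variables do not carry over. Pictures are saved under pics/ and viewed, and the job is handed in when it is done.

Besides the shell and the picture viewer there is one more tool, called after "Request:" as name(argument=value, ...) on one line, values as JSON. step_arm: Moves the arm, as the interface text tells. Its arguments: {"type":"object","properties":{"commands":{"type":"array","items":{"type":"array"}},"gripper":{"type":"number"},"force":{"type":"number"}},"required":["commands"]}

```bash
ls; mkdir -p pics; python3 - <<'E'
from rig import ctrl,capture
import cv2,pickle
print(ctrl.sense())
for n in ["scene","top","wrist"]:
    c=capture(n); cv2.imwrite(f"pics/{n}0.png",c["image"]); pickle.dump(c,open(f"pics/{n}0.pkl","wb"))
    print(n,{k:v for k,v in c.items() if k!="image"})
E
```

```text
pics
{'time_s': 0.0, 'joints': array([-1.41937194e+00,  3.13466102e-01,  1.49843963e+00, -4.89423688e-06,
        1.33099922e+00, -2.23371714e-01]), 'dq': array([ 7.29886798e-04, -4.18552776e-04,  1.56731016e-03, -1.32870321e-03,
       -1.77932860e-03, -6.20370352e-05]), 'tau': array([-8.46345156e-04, -4.12261212e+01, -2.59745765e+01, -2.59525850e-04,
        4.13908157e-03, -5.98839165e-06]), 'eef_pos': array([ 192.15719386, -488.3083437 ,  241.72587065]), 'ee_rot': array([ 0.13127286,  0.69474176,  0.13220031, -0.69471174]), 'force': array([ 0.14752792, -0.24704895,  0.38986843]), 'wrist_torque': array([-0.01023047,  0.00438499,  0.00420176]), 'grip_width': 0.9994257053359151}
scene {'fov_y': 46.045064483265705, 'cx': 280.9302262930708, 'cy': 201.2763431711364, 'origin': array([1153.5427449 ,  120.67562462,  945.88199146]), 'orientation': array([-0.22239867,  0.54707091,  0.7535658 , -0.28877471])}
top {'fov_y': 45.107283166229806, 'cx': 283.43968197729475, 'cy': 206.7305013026067, 'origin': array([ 348.22889105,  -89.3006269 , 1482.89744881]), 'orientation': array([-0.01876572,  0.716455  , -0.69718796,  0.01640217])}
wrist {'fov_y': 60.98783526162621, 'cx': 279.23764349160916, 'cy': 208.6756596016028, 'origin': array([ 269.44202526, -458.79724564,  372.22383516]), 'orientation': array([ 0.13320081,  0.81554879, -0.55555135, -0.09219767])}
```

View pics/scene0.png

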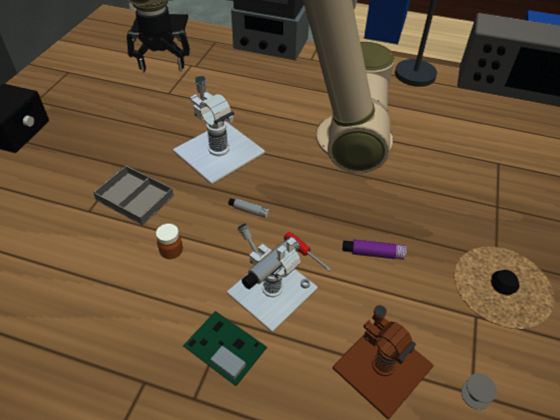

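View pics/top0.png

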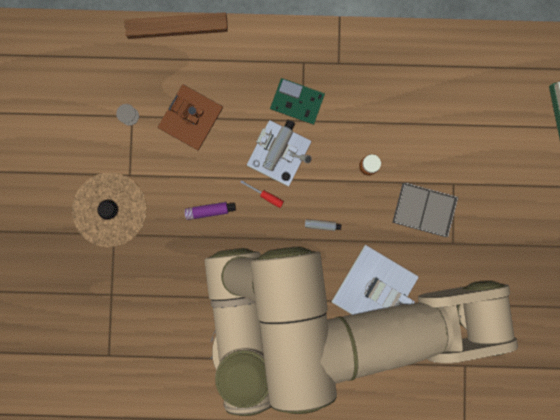

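View pics/wrist0.png

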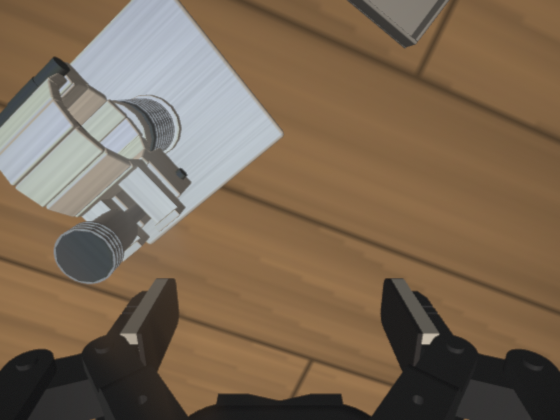

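```bash
cat > h.py <<'E'
import numpy as np,cv2,pickle
from scipy.spatial.transform import Rotation as R
def cam(c):
    q=c["orientation"]; Rm=R.from_quat([q[1],q[2],q[3],q[0]]).as_matrix()
    f=210/np.tan(np.radians(c["fov_y"]/2)); return np.array(c["origin"]),Rm,f,c["cx"],c["cy"]
def ray(c,u,v):
    o,Rm,f,cx,cy=cam(c); d=Rm@np.array([(u-cx)/f,(v-cy)/f,1]); return o,d/np.linalg.norm(d)
def onz(c,u,v,z):
    o,d=ray(c,u,v); return o+d*(z-o[2])/d[2]
def tri(c1,p1,c2,p2):
    o1,d1=ray(c1,*p1);o2,d2=ray(c2,*p2)
    A=np.stack([d1,-d2],1);s=np.linalg.lstsq(A,o2-o1,rcond=None)[0]
    a=o1+d1*s[0];b=o2+d2*s[1]; return (a+b)/2,np.linalg.norm(a-b)
def proj(c,P):
    o,Rm,f,cx,cy=cam(c); p=Rm.T@(np.array(P)-o); return np.array([cx+f*p[0]/p[2],cy+f*p[1]/p[2]])
def ld(n): return pickle.load(open(f"pics/{n}.pkl","rb"))
def crop(c,x0,x1,y0,y1,k,out):
    cv2.imwrite(out,cv2.resize(c["image"][y0:y1,x0:x1],None,fx=k,fy=k,interpolation=cv2.INTER_CUBIC))
E
python3 - <<'E'
from h import *
crop(ld("scene0"),210,340,210,340,6*0.76,"pics/sc.png")
crop(ld("top0"),230,330,105,195,6,"pics/tc.png")
E
```

```text
(no output)
```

View pics/sc.png

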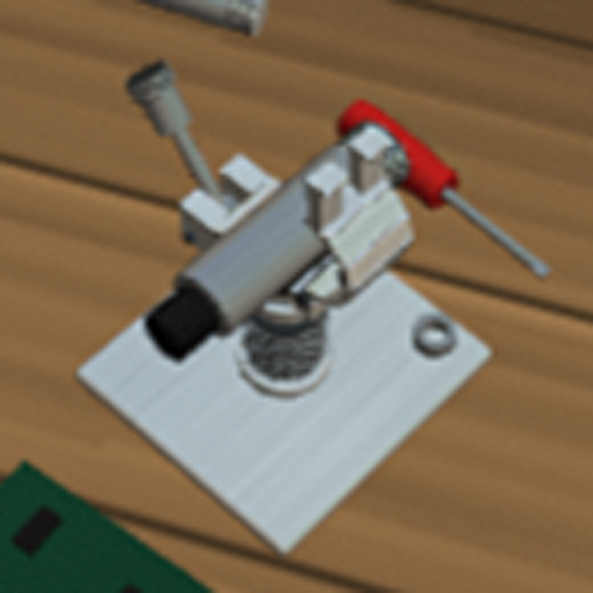

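View pics/tc.png

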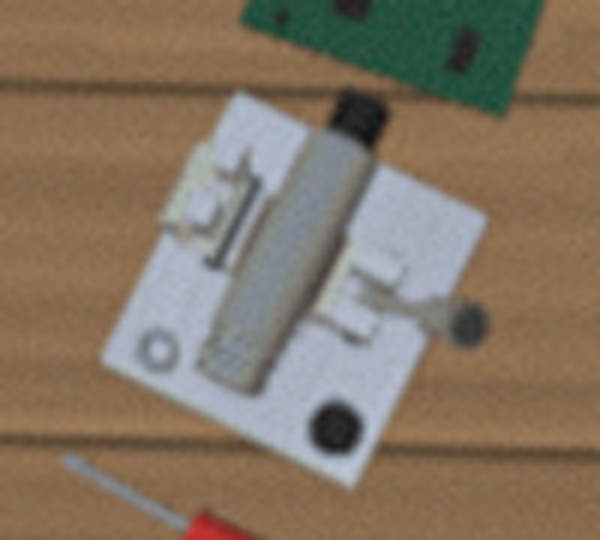

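```bash
python3 - <<'E'
from h import *
t=ld("top0");s=ld("scene0")
tc=[(230+u/6-.42,105+v/6-.42) for u,v in [(240,92),(488,213),(352,488),(102,360)]]
# +x+y, +x-y, -x-y, -x+y
P=np.array([onz(t,*p,10) for p in tc]);print(P.round(1))
print([np.linalg.norm(P[i]-P[(i+1)%4]).round(1) for i in range(4)])
k=4.56
sc=[(210+u/k-.4,210+v/k-.4) for u,v in [(283,552),(78,374),(492,352)]]  # front(+x+y), +x-y, -x+y
Q=np.array([onz(s,*p,10) for p in sc]);print(Q.round(1))
x=(P[0]+P[1]-P[2]-P[3])
yaw=np.arctan2(x[1],x[0]); y=(P[0]+P[3]-P[1]-P[2]); print(np.degrees(yaw),np.degrees(np.arctan2(y[1],y[0]))-90, P.mean(0))
print("scene corner yaw x", (Q[0]-Q[2]), "y",(Q[0]-Q[1]), (Q[1]+Q[2])/2)
# nut top
pt=(230+468/6-.4,105+323/6-.4); ps=(210+148/k-.4,210+72/k-.4)
print("nut",tri(t,pt,s,ps))
E
```

```text
[[ 676.   -35.6   10. ]
 [ 619.5 -158.6   10. ]
 [ 482.7  -95.8   10. ]
 [ 542.1   27.9   10. ]]
[np.float64(135.4), np.float64(150.5), np.float64(137.2), np.float64(148.2)]
[[ 678.3  -31.5   10. ]
 [ 619.8 -155.1   10. ]
 [ 544.8   31.8   10. ]]
-25.04522450986219 -25.16132474814357 [580.08797381 -65.52109931  10.        ]
scene corner yaw x [133.52797842 -63.26024358   0.        ] y [ 58.5053626  123.61772253   0.        ] [582.30637386 -61.66738435  10.        ]
nut (array([ 543.3610547 , -143.18454215,  154.85072644]), np.float64(2.2837174144917416))
```

```bash
python3 - <<'E'
from h import *
from rig import ctrl
s=ctrl.sense();q=s["ee_rot"];M=R.from_quat([q[1],q[2],q[3],q[0]]).as_matrix();print(M.round(3))
w=ld("wrist0");o,Rm,f,cx,cy=cam(w);print(Rm.round(3),f)
print("cam in tool",M.T@(o-s["eef_pos"]),(M.T@Rm).round(3), np.degrees(np.arctan2(M[1,1],M[0,1])))
c=np.array([581.2,-63.6,0]);a=np.radians(-25.15);S=np.array([[np.cos(a),-np.sin(a),0],[np.sin(a),np.cos(a),0],[0,0,1]])
print("nut stand",S.T@(np.array([543.4,-143.2,154.85])-c))
E
```

```text
[[-0.     0.366 -0.931]
 [ 0.001 -0.931 -0.366]
 [-1.    -0.001 -0.   ]]
[[ 0.366 -0.882 -0.298]
 [-0.931 -0.347 -0.115]
 [-0.002  0.32  -0.948]] 356.5958136074653
cam in tool [-130.33054065    0.63886047  -82.79019404] [[ 0.001 -0.32   0.947]
 [ 1.     0.    -0.001]
 [ 0.     0.947  0.32 ]] -68.52607878731347
nut stand [ -0.38732891 -88.11838614 154.85      ]
```

Request:
step_arm(commands=[[[0,0,1],0],[[0.2,0.2,0.9],0.04],[[0.8,0.9,0],0.04],[[0.8,0.9,0],0.04],[[0.8,0.9,0],0.04]], gripper=1, force=60)

```text
time_s: 0.65
eef_pos: [296.9, -371.1, 318.2]
ee_rot: [0.302, 0.64, 0.302, -0.639]
force: [0.6, 0.2, -0.9]
grip_width: 0.144
```

Request:
step_arm(commands=[[[0.8,0.9,0],0.04],[[0.8,0.9,0],0.04],[[0.8,0.9,0],0],[[0.8,0.9,0],0],[[0.8,0.9,0],0]])

```text
time_s: 1.15
eef_pos: [457.1, -190.8, 318.3]
ee_rot: [-0.378, -0.597, -0.378, 0.597]
force: [0.5, -1.5, -1.0]
grip_width: 0.003
```

Request:
step_arm(commands=[[[0.8,0.9,0],0],[[0.8,0.9,0],0],[[0.8,0.9,0],0],[[0,0,0],0]])

```text
time_s: 1.55
eef_pos: [554.2, -80.5, 317.3]
ee_rot: [0.379, 0.596, 0.38, -0.596]
force: [-0.6, -0.9, -0.4]
grip_width: 0.002
```

Request:
step_arm(commands=[[[0.9,0.9,0],0],[[0,0,0],0]])

```text
time_s: 1.75
eef_pos: [589.1, -46.5, 316.9]
ee_rot: [-0.379, -0.597, -0.38, 0.597]
force: [-1.6, -0.4, 0.9]
grip_width: -0.001
```

```bash
cat > shot.py <<'E'
import sys
from h import *
from rig import ctrl,capture
s=ctrl.sense()
for n in sys.argv[2:]:
    c=capture(n); f=f"{n}{sys.argv[1]}"; cv2.imwrite(f"pics/{f}.png",c["image"]); pickle.dump(c,open(f"pics/{f}.pkl","wb"))
q=s["ee_rot"];M=R.from_quat([q[1],q[2],q[3],q[0]]).as_matrix()
print(s["time_s"],s["eef_pos"].round(1),s["force"].round(2),"yaw",np.degrees(np.arctan2(M[1,1],M[0,1])))
E
python3 shot.py 1 wrist
```

```text
1.75 [589.1 -46.5 316.9] [-1.58 -0.42  0.88] yaw -25.142876466390693
```

View pics/wrist1.png

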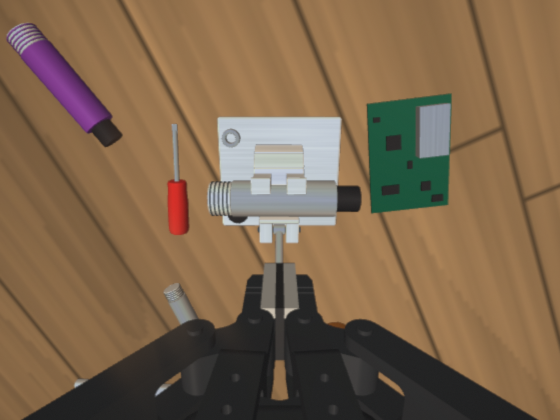

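```bash
python3 - <<'E'
from h import *
w=ld("wrist1")
crop(w,200,370,100,250,4.5,"pics/wc.png")
c=np.array([581.2,-63.6,0]);a=np.radians(-25.15);S=np.array([[np.cos(a),-np.sin(a),0],[np.sin(a),np.cos(a),0],[0,0,1]])
for X in [(75,70),(75,-70),(-75,70),(-75,-70)]: print(X,proj(w,c+S@np.array([*X,10])).round(1))
P=[onz(w,u,v,10) for u,v in [(219,117),(340,117)]]
for p in P: print(p, S.T@(p-c))
for q in (1.5,1.6,1.7,1.8,1.9):
  o=[]
  for x in (-13,13):
    for z in (10,2):
      y0=-85; p=c+S@np.array([x,30+y0*np.cos(q)+z*np.sin(q),115-y0*np.sin(q)+z*np.cos(q)]); o.append(proj(w,p).round(1).tolist())
  print(q,o,proj(ld("scene0"),p))
E
```

```text
(75, 70) [342.4 116.2]
(75, -70) [336.4 225.9]
(-75, 70) [216.4 116.3]
(-75, -70) [222.4 225.9]
[545.48307305  29.54558257  10.        ] [-71.91679683  69.13590063  10.        ]
[675.93300533 -31.71920649  10.        ] [72.20314948 69.11897351 10.        ]
1.5 [[260.8, 187.5], [261.0, 198.0], [297.1, 187.5], [296.9, 198.0]] [277.4710169  245.89704554]
1.6 [[260.7, 175.7], [260.8, 186.6], [297.3, 175.7], [297.1, 186.6]] [280.7586926  248.37366281]
1.7 [[260.6, 163.5], [260.7, 174.8], [297.3, 163.5], [297.2, 174.8]] [284.04502858 251.1299466 ]
1.8 [[260.6, 151.4], [260.6, 162.8], [297.4, 151.4], [297.3, 162.8]] [287.29003056 254.13521931]
1.9 [[260.6, 139.5], [260.6, 150.8], [297.3, 139.5], [297.3, 150.8]] [290.45361352 257.35466932]
```

View pics/wc.png

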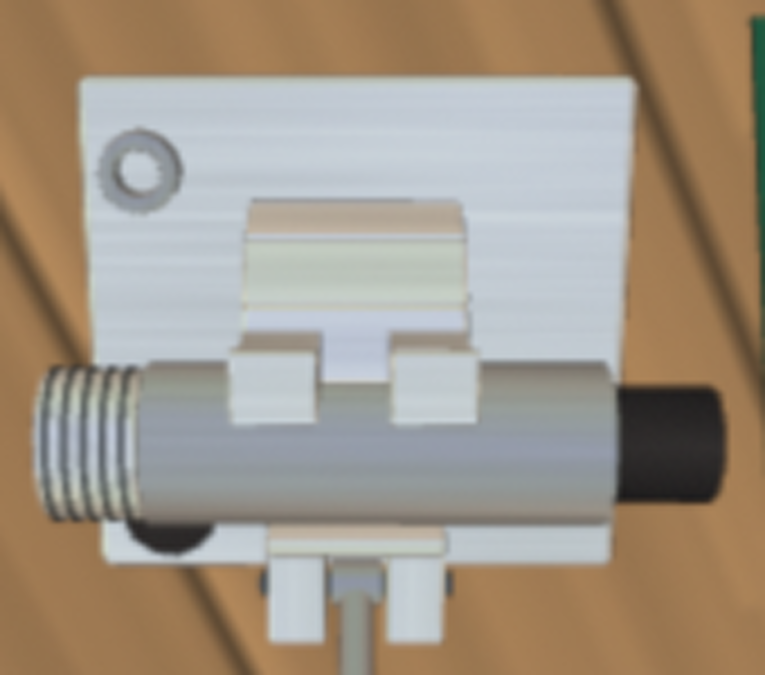

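Request:
step_arm(commands=[[[0.28,0.6,0],0],[[0.28,0.6,0],0],[[0,0,-0.9],0],[[0,0,-0.9],0],[[0,0,-0.9],0]])

```text
time_s: 2.3
eef_pos: [609.2, -2.3, 209.2]
ee_rot: [-0.378, -0.598, -0.378, 0.598]
force: [0.9, -0.1, -0.2]
grip_width: 0.002
```

Request:
step_arm(commands=[[[0,0,-0.12],0],[[0,0,0],0]])

```text
time_s: 2.5
eef_pos: [609.7, -2.1, 206.0]
ee_rot: [-0.378, -0.597, -0.378, 0.598]
force: [0.4, 0.9, 0.5]
grip_width: 0.005
```

```bash
python3 shot.py 2 wrist scene; python3 - <<'E'
from h import *
crop(ld("scene2"),200,340,180,300,5,"pics/sc2.png")
c=np.array([581.2,-63.6,0]);a=np.radians(-25.15);S=np.array([[np.cos(a),-np.sin(a),0],[np.sin(a),np.cos(a),0],[0,0,1]])
from rig import ctrl
print(S.T@(ctrl.sense()["eef_pos"]-c))
E
```

```text
2.5 [609.7  -2.1 206. ] [0.45 0.87 0.52] yaw -25.381959794476764
[  0.36846448  68.38944062 207.86525618]
```

View pics/wrist2.png

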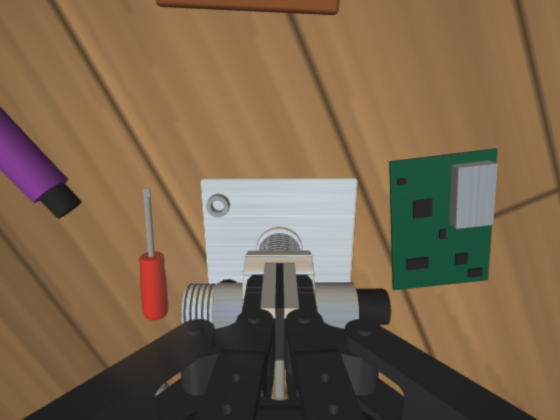

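View pics/sc2.png

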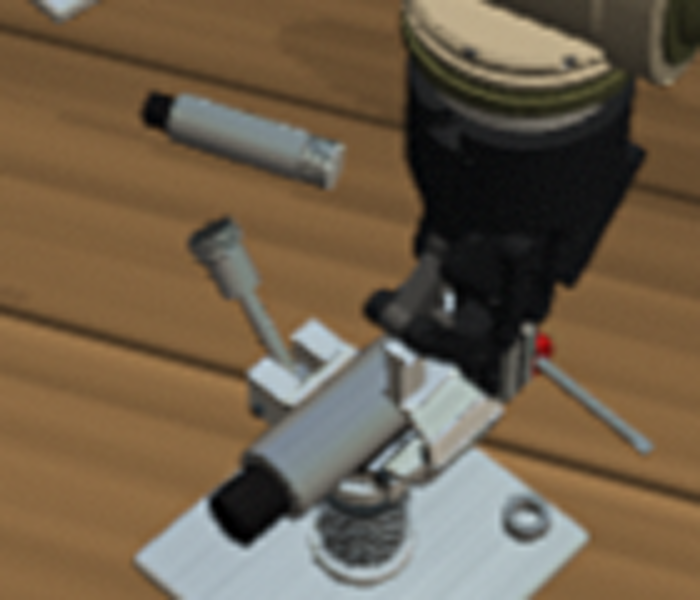

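```bash
python3 - <<'E'
import numpy as np
a=np.radians(-25.15);ey=np.array([-np.sin(a),np.cos(a)])
prev=np.array([68.4,206.5])
for q in [1.54,1.4,1.25,1.1,.95,.8,.65,.5,.35,.2,.1]:
    p=np.array([41-78*np.cos(q)+10*np.sin(q),126+78*np.sin(q)+10*np.cos(q)]);d=p-prev;prev=p
    print(q,p.round(1),(ey*d[0]/40).round(3),(d[1]/40).round(3))
E
```

```text
1.54 [ 48.6 204.3] [-0.21  -0.448] -0.056
1.4 [ 37.6 204.6] [-0.117 -0.249] 0.007
1.25 [ 25.9 203.2] [-0.124 -0.265] -0.035
1.1 [ 14.5 200.1] [-0.121 -0.257] -0.078
0.95 [  3.8 195.3] [-0.114 -0.244] -0.12
0.8 [ -6.2 188.9] [-0.106 -0.225] -0.159
0.65 [-15.  181.2] [-0.094 -0.201] -0.194
0.5 [-22.7 172.2] [-0.081 -0.172] -0.225
0.35 [-28.8 162.1] [-0.066 -0.14 ] -0.251
0.2 [-33.5 151.3] [-0.049 -0.104] -0.271
0.1 [-35.6 143.7] [-0.023 -0.049] -0.189
```

Request:
step_arm(commands=[[[-0.105,-0.224,-0.03],0],[[-0.105,-0.224,-0.026],0],[[-0.06,-0.125,0.003],0],[[-0.06,-0.125,0.003],0]])

```text
time_s: 3.0
eef_pos: [596.6, -29.9, 204.0]
ee_rot: [0.378, 0.598, 0.378, -0.597]
force: [1.8, 0.4, 0.4]
grip_width: 0.001
```

Request:
step_arm(commands=[[[-0.062,-0.132,-0.018],0],[[-0.062,-0.132,-0.018],0],[[-0.06,-0.128,-0.039],0],[[-0.06,-0.128,-0.039],0]])

```text
time_s: 3.4
eef_pos: [586.8, -50.3, 198.7]
ee_rot: [-0.378, -0.597, -0.378, 0.597]
force: [0.8, 0.9, 0.6]
grip_width: 0.003
```

```bash
cat > st.py <<'E'
from h import *
from rig import ctrl
c=np.array([581.2,-63.6,0]);a=np.radians(-25.15);S=np.array([[np.cos(a),-np.sin(a),0],[np.sin(a),np.cos(a),0],[0,0,1]])
s=ctrl.sense();print(s["time_s"],(S.T@(s["eef_pos"]-c)).round(1),(S.T@s["force"]).round(2))
E
python3 st.py; python3 shot.py 3 scene; python3 - <<'E'
from h import *
crop(ld("scene3"),200,340,180,300,5,"pics/sc3.png")
E
```

```text
3.4 [ -0.6  14.4 198.7] [0.33 1.16 0.65]
3.4 [586.8 -50.3 198.7] [0.8  0.91 0.65] yaw -25.325288573258547
```

View pics/sc3.png

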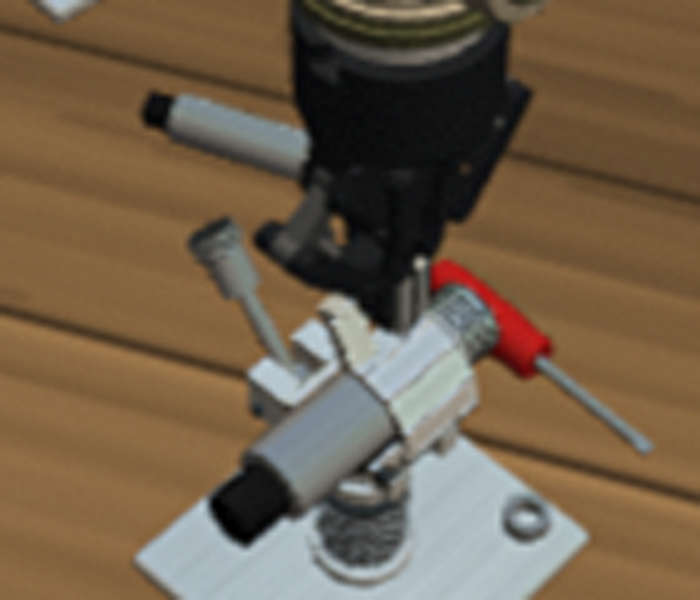

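Request:
step_arm(commands=[[[-0.057,-0.122,-0.06],0],[[-0.057,-0.122,-0.06],0],[[-0.053,-0.113,-0.08],0],[[-0.053,-0.112,-0.08],0]])

```text
time_s: 3.85
eef_pos: [578.0, -69.1, 187.4]
ee_rot: [-0.378, -0.597, -0.378, 0.597]
force: [0.1, 1.0, -0.4]
grip_width: -0.002
```

Request:
step_arm(commands=[[[-0.047,-0.1,-0.097],0],[[-0.047,-0.1,-0.097],0],[[-0.04,-0.086,-0.112],0],[[-0.04,-0.086,-0.112],0]])

```text
time_s: 4.25
eef_pos: [571.1, -83.9, 170.6]
ee_rot: [-0.378, -0.597, -0.378, 0.597]
force: [0.3, 0.2, 0.3]
grip_width: -0.003
```

```bash
python3 st.py; python3 shot.py 4 scene wrist; python3 - <<'E'
from h import *
crop(ld("scene4"),200,340,180,300,5,"pics/sc4.png")
E
```

```text
4.25 [ -0.5 -22.7 170.6] [0.17 0.31 0.35]
4.25 [571.1 -83.9 170.6] [0.29 0.21 0.35] yaw -25.326092932294053
```

View pics/sc4.png

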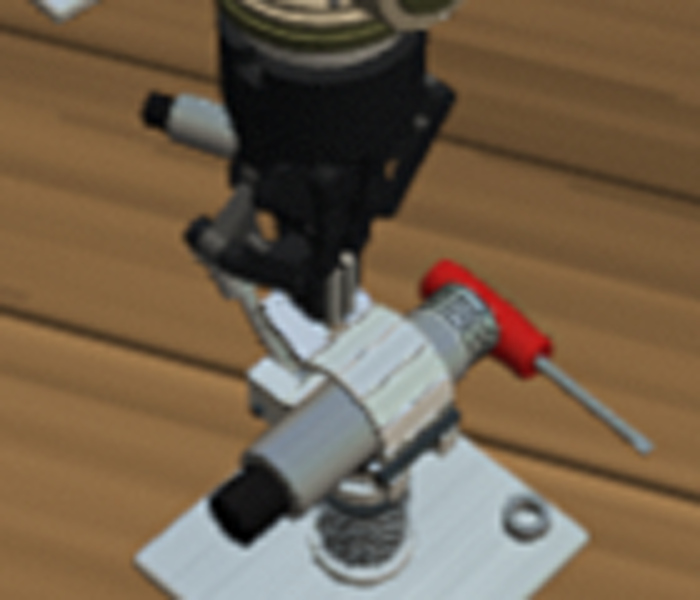

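View pics/wrist4.png

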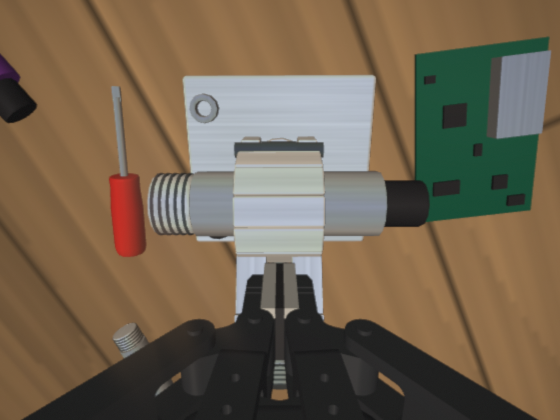

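Request:
step_arm(commands=[[[-0.033,-0.07,-0.125],0],[[-0.033,-0.07,-0.125],0],[[-0.024,-0.052,-0.135],0],[[-0.024,-0.052,-0.135],0]])

```text
time_s: 4.75
eef_pos: [566.6, -93.5, 149.7]
ee_rot: [-0.378, -0.597, -0.378, 0.597]
force: [1.1, 0.3, 0.1]
grip_width: 0.001
```

```bash
python3 st.py
```

```text
4.75 [ -0.5 -33.3 149.7] [0.85 0.72 0.07]
```

Request:
step_arm(commands=[[[-0.012,-0.025,-0.09],0],[[-0.012,-0.025,-0.09],0],[[0,0,-0.05],0]])

```text
time_s: 5.05
eef_pos: [565.6, -95.4, 140.6]
ee_rot: [-0.378, -0.597, -0.378, 0.598]
force: [-0.4, -0.2, 0.8]
grip_width: 0.002
```

```bash
python3 st.py
```

```text
5.05 [ -0.6 -35.4 140.6] [-0.27 -0.35  0.77]
```

Request:
step_arm(commands=[[[0,0,-0.03],0],[[0,0,-0.03],0],[[0,0,0],0]])

```text
time_s: 5.35
eef_pos: [565.5, -95.7, 138.6]
ee_rot: [-0.378, -0.597, -0.378, 0.598]
force: [-2.4, -3.5, 1.1]
grip_width: -0.001
```

```bash
python3 st.py
```

```text
5.35 [ -0.6 -35.8 138.6] [-0.66 -4.21  1.11]
```

Request:
step_arm(commands=[[[-0.032,-0.068,0.0],0],[[0,0,-0.02],0],[[0,0,0],0]])

```text
time_s: 5.65
eef_pos: [564.5, -97.9, 137.7]
ee_rot: [0.378, 0.598, 0.378, -0.597]
force: [0.3, -0.0, 0.4]
grip_width: 0.003
```

```bash
python3 st.py
```

```text
5.65 [ -0.5 -38.1 137.7] [0.29 0.12 0.39]
```

Request:
step_arm(commands=[[[0,0,-0.03],0],[[0,0,-0.03],0],[[0,0,0],0]])

```text
time_s: 5.95
eef_pos: [564.4, -97.9, 135.2]
ee_rot: [-0.378, -0.597, -0.378, 0.597]
force: [-0.0, 0.6, 0.2]
grip_width: 0.001
```

```bash
python3 st.py; python3 shot.py 5 scene wrist; python3 - <<'E'
from h import *
crop(ld("scene5"),200,340,180,300,5,"pics/sc5.png")
E
```

```text
5.95 [ -0.6 -38.2 135.2] [-0.28  0.54  0.22]
5.95 [564.4 -97.9 135.2] [-0.02  0.61  0.22] yaw -25.323879206403333
```

View pics/sc5.png

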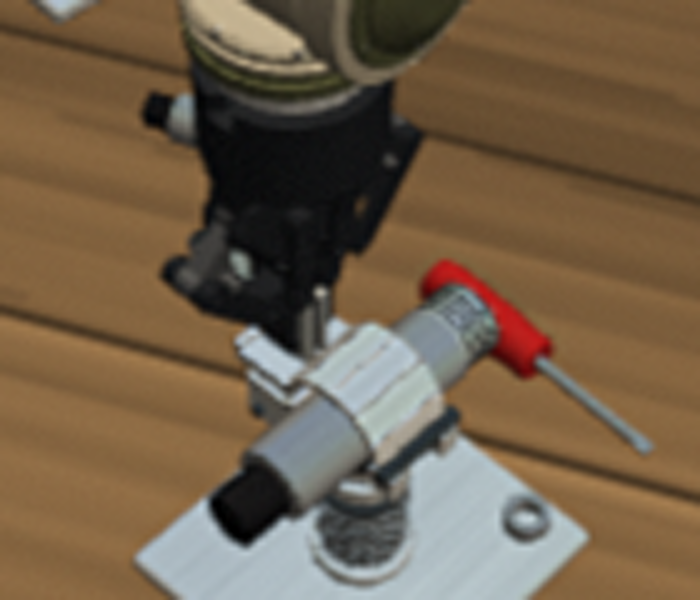

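Request:
step_arm(commands=[[[0,0,-0.03],0],[[0,0,-0.03],0],[[0,0,0],0]])

```text
time_s: 6.35
eef_pos: [564.5, -98.1, 133.0]
ee_rot: [0.378, 0.597, 0.378, -0.597]
force: [-0.8, -0.1, 1.2]
grip_width: -0.002
```

```bash
python3 st.py
```

```text
6.35 [ -0.5 -38.4 133. ] [-0.66 -0.4   1.23]
```

Request:
step_arm(commands=[[[0,0,-0.03],0],[[0,0,0],0]])

```text
time_s: 6.55
eef_pos: [564.5, -98.2, 132.2]
ee_rot: [0.378, 0.598, 0.378, -0.597]
force: [-1.3, -1.0, 4.1]
grip_width: -0.007
```

```bash
python3 st.py
```

```text
6.55 [ -0.4 -38.4 132.2] [-0.78 -1.43  4.08]
```

Request:
step_arm(commands=[[[0,0,-0.03],0],[[0,0,0],0]])

```text
time_s: 6.75
eef_pos: [564.6, -98.3, 131.5]
ee_rot: [0.379, 0.598, 0.378, -0.597]
force: [-2.1, -0.3, 8.1]
grip_width: 0.002
```

```bash
python3 st.py
```

```text
6.75 [ -0.3 -38.4 131.5] [-1.81 -1.16  8.13]
```

Request:
step_arm(commands=[[[0,0,0.3],0],[[0,0,0.9],0],[[0,0,0.9],0],[[-0.308,-0.656,0],0],[[-0.308,-0.656,0],0]])

```text
time_s: 7.25
eef_pos: [539.8, -150.7, 216.1]
ee_rot: [0.379, 0.598, 0.378, -0.597]
force: [0.3, -0.4, -0.2]
grip_width: -0.004
```

Request:
step_arm(commands=[[[-0.308,-0.656,0],0],[[0,0,0],0]])

```text
time_s: 7.45
eef_pos: [526.4, -179.1, 215.0]
ee_rot: [-0.377, -0.598, -0.377, 0.598]
force: [-0.6, 0.4, 0.7]
grip_width: -0.001
```

```bash
python3 st.py; python3 shot.py 6 scene wrist; python3 - <<'E'
from h import *
crop(ld("scene6"),200,340,180,300,5,"pics/sc6.png")
E
```

```text
7.45 [  -0.5 -127.8  215. ] [-0.65  0.08  0.71]
7.45 [ 526.4 -179.1  215. ] [-0.55  0.35  0.71] yaw -25.506824206456464
```

View pics/sc6.png

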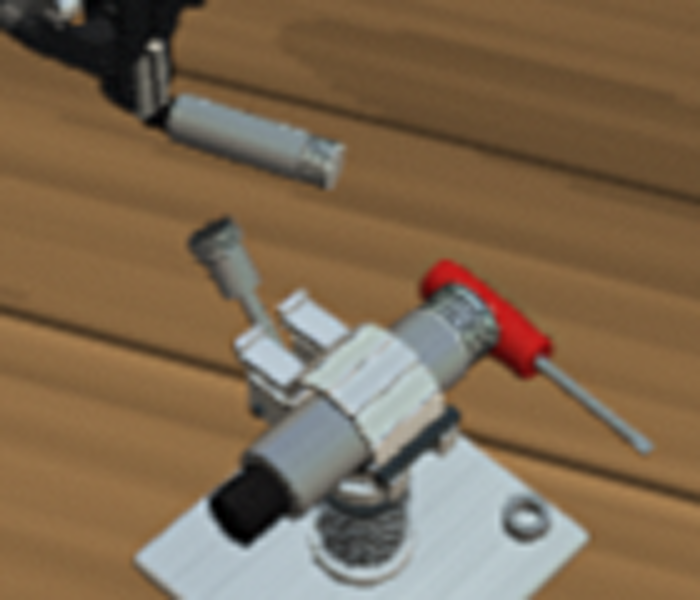

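View pics/wrist6.png

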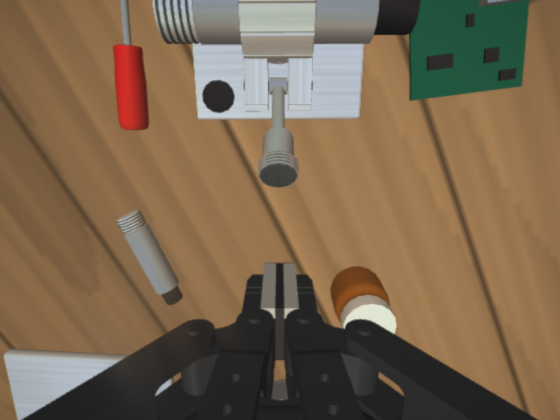

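Request:
step_arm(commands=[[[0,0,-0.8],0],[[0,0,-0.8],0],[[0,0,0],0]])

```text
time_s: 7.85
eef_pos: [526.2, -174.8, 147.2]
ee_rot: [-0.376, -0.596, -0.381, 0.598]
force: [-0.4, -0.2, -0.1]
grip_width: -0.003
```

```bash
python3 st.py; python3 - <<'E'
from h import *
from st import c,S
w=ld("wrist6");print(S.T@(onz(w,278.5,173,155)-c))
t=ld("scene6");print(tri(w,(278.5,173),t,(200+211/5-.4,180+235/5-.4)))
p,_=tri(w,(278.5,173),t,(200+211/5-.4,180+235/5-.4));print(S.T@(p-c))
E
```

```text
7.85 [  -2.5 -124.   147.2] [-0.26 -0.39 -0.09]
7.85 [  -2.5 -124.   147.2] [-0.26 -0.39 -0.09]
[ -0.21489162 -87.62390332 155.        ]
(array([ 543.27358052, -143.21653158,  150.84685376]), np.float64(0.9255887554372505))
[ -0.49473786 -88.18707745 150.84685376]
```

Request:
step_arm(commands=[[[0.106,0.226,0],0],[[0.106,0.226,0.05],0],[[0.064,0.136,0.07],0],[[0.064,0.136,0.07],0],[[0,0,0],0]])

```text
time_s: 8.35
eef_pos: [541.7, -147.0, 159.3]
ee_rot: [0.379, 0.598, 0.378, -0.597]
force: [-0.3, -0.5, -0.0]
grip_width: -0.002
```

```bash
python3 st.py; python3 -c "
from rig import ctrl;s=ctrl.sense();print(s['joints'].round(3),s['ee_rot'].round(3))"
```

```text
8.35 [ -0.3 -92.3 159.3] [-0.03 -0.56 -0.02]
[-4.740e-01  4.660e-01  1.502e+00  1.000e-03  1.172e+00 -3.300e-02] [ 0.379  0.598  0.378 -0.597]
```

Request:
step_arm(commands=[[[0.053,0.113,0.02],0],[[0.053,0.113,0.02],0],[[0.053,0.113,0.02],0],[[0.053,0.113,0.02],0],[[0,0,0],0]])

```text
time_s: 8.85
eef_pos: [549.8, -129.0, 161.4]
ee_rot: [0.378, 0.597, 0.379, -0.597]
force: [0.7, -0.4, 0.2]
grip_width: 0.0
```

```bash
python3 st.py;python3 shot.py 7 scene wrist; python3 - <<'E'
from h import *
crop(ld("scene7"),200,340,180,300,5,"pics/sc7.png")
E
```

```text
8.85 [ -0.6 -72.6 161.4] [ 0.77 -0.05  0.22]
8.85 [ 549.8 -129.   161.4] [ 0.68 -0.38  0.22] yaw -25.28433006851887
```

View pics/sc7.png

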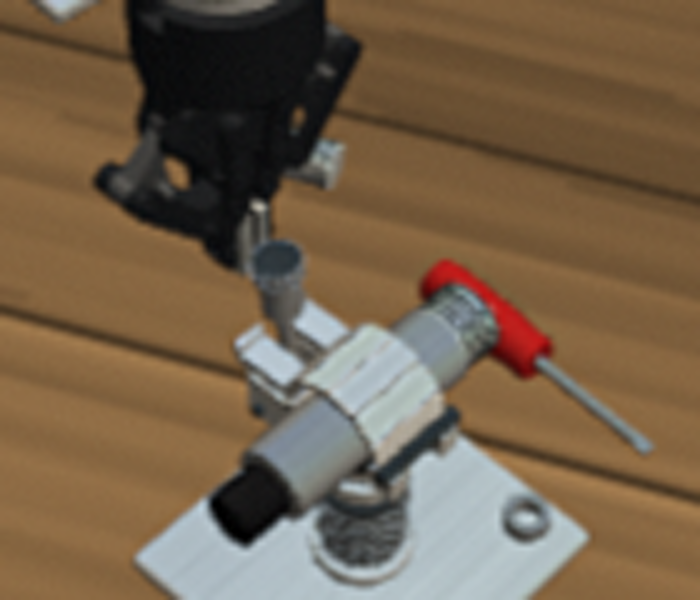

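View pics/wrist7.png

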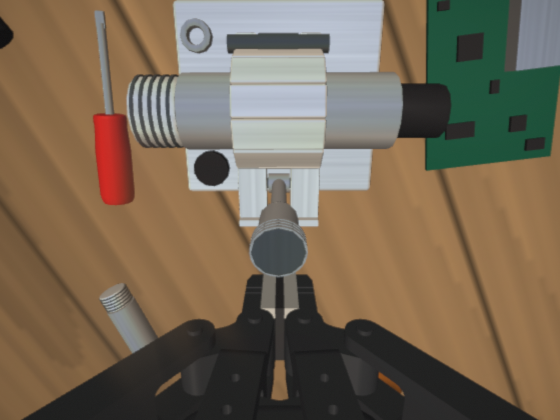

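Bolt is rising cleanly with the nut centred ahead of the fingers (wrist (278,245)); continuing.

Request:
step_arm(commands=[[[0.04,0.085,0.01],0],[[0.032,0.068,0.01],0],[[0,0,0],0]])

```text
time_s: 9.25
eef_pos: [552.6, -123.3, 162.3]
ee_rot: [0.378, 0.597, 0.378, -0.597]
force: [-0.3, -0.5, -0.7]
grip_width: -0.005
```

```bash
python3 st.py
```

```text
9.25 [ -0.6 -66.2 162.3] [-0.04 -0.57 -0.74]
```

Request:
step_arm(commands=[[[0.016,0.034,0],0],[[0,0,0],0]])

```text
time_s: 9.45
eef_pos: [553.1, -122.2, 162.2]
ee_rot: [0.378, 0.597, 0.378, -0.597]
force: [-0.4, -0.3, 0.4]
grip_width: 0.006
```

```bash
python3 st.py
```

```text
9.45 [ -0.5 -64.9 162.2] [-0.21 -0.46  0.41]
```

Request:
step_arm(commands=[[[0.011,0.023,0],0],[[0.011,0.023,0],0],[[0,0,0],0]])

```text
time_s: 9.75
eef_pos: [553.8, -120.8, 162.3]
ee_rot: [-0.378, -0.597, -0.378, 0.598]
force: [-1.6, -3.4, 0.9]
grip_width: 0.002
```

```bash
python3 st.py
```

```text
9.75 [ -0.5 -63.4 162.3] [-0.   -3.75  0.9 ]
```

Request:
step_arm(commands=[[[0.011,0.023,0],0],[[0,0,0],0]])

```text
time_s: 9.95
eef_pos: [554.1, -120.3, 162.3]
ee_rot: [-0.379, -0.597, -0.378, 0.598]
force: [-3.7, -7.6, 1.9]
grip_width: 0.003
```

```bash
python3 st.py
```

```text
9.95 [ -0.4 -62.9 162.3] [-0.11 -8.44  1.87]
```

Request:
step_arm(commands=[[[-0.106,-0.226,0],0],[[-0.106,-0.226,0.3],0],[[0,0,0.8],0],[[0,0,0],0]])

```text
time_s: 10.35
eef_pos: [547.1, -138.8, 210.9]
ee_rot: [0.38, 0.599, 0.376, -0.596]
force: [0.7, 0.3, 0.6]
grip_width: -0.002
```

```bash
python3 st.py;python3 shot.py 8 scene wrist; python3 - <<'E'
from h import *
crop(ld("scene8"),200,340,180,300,5,"pics/sc8.png")
E
```

```text
10.35 [  1.1 -82.6 210.9] [0.5  0.61 0.64]
10.35 [ 547.1 -138.8  210.9] [0.71 0.34 0.64] yaw -25.367300969527324
```

View pics/sc8.png

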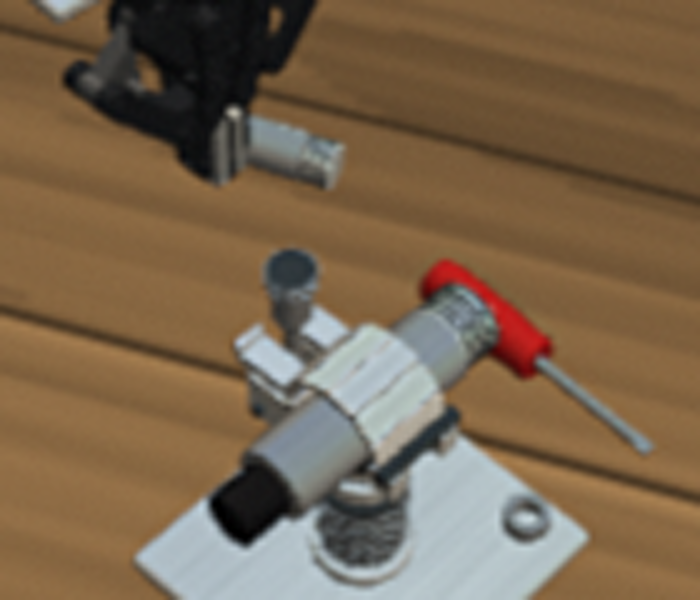

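View pics/wrist8.png

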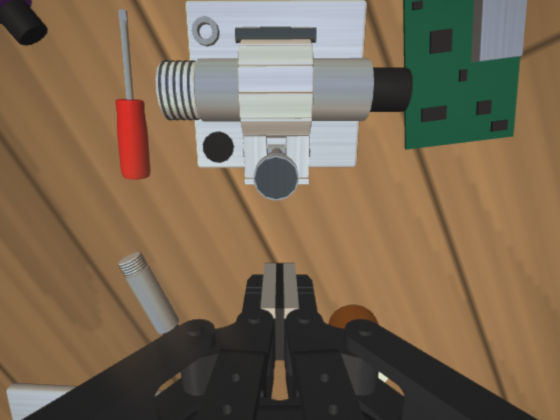

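```bash
python3 - <<'E'
from h import *
from st import c,S
w=ld("wrist8");t=ld("scene8")
print(S.T@(onz(w,275.5,177,170)-c))
p,e=tri(w,(275.5,177),t,(200+291/5-.4,180+270/5-.4));print(S.T@(p-c),e)
E
```

```text
10.45 [ -0.3 -82.3 207.2] [-0.46 -0.65 -0.34]
[ -0.61520597 -40.86466147 170.        ]
[ -0.81604667 -41.14602096 167.4992109 ] 0.722801431321585
```

Request:
step_arm(commands=[[[0.22,0.468,0],0],[[0.22,0.468,0],0],[[0,0,-0.3],0],[[0,0,-0.25],0],[[0,0,0],0]])

```text
time_s: 10.95
eef_pos: [562.3, -100.4, 181.9]
ee_rot: [-0.377, -0.597, -0.379, 0.598]
force: [0.1, -0.1, -1.3]
grip_width: 0.003
```

```bash
python3 st.py
```

```text
10.95 [ -1.4 -41.3 181.9] [ 0.13 -0.02 -1.27]
```

Request:
step_arm(commands=[[[0,0,-0.025],0],[[0,0,-0.025],0],[[0,0,-0.025],0],[[0,0,0],0]])

```text
time_s: 11.35
eef_pos: [563.5, -100.3, 181.3]
ee_rot: [0.378, 0.598, 0.378, -0.597]
force: [0.2, 0.3, 0.6]
grip_width: -0.002
```

Request:
step_arm(commands=[[[0,0,-0.025],0],[[0,0,-0.025],0],[[0,0,-0.025],0],[[0,0,0],0]])

```text
time_s: 11.75
eef_pos: [563.7, -100.2, 178.8]
ee_rot: [0.379, 0.598, 0.378, -0.597]
force: [-1.1, -0.1, 4.5]
grip_width: -0.002
```

Request:
step_arm(commands=[[[0,0,-0.025],0],[[0,0,-0.025],0],[[0,0,-0.025],0],[[0,0,0],0]])

```text
time_s: 12.15
eef_pos: [563.6, -100.2, 175.7]
ee_rot: [0.379, 0.598, 0.378, -0.597]
force: [-1.8, -0.2, 4.7]
grip_width: 0.002
```

Request:
step_arm(commands=[[[0,0,-0.025],0],[[0,0,-0.025],0],[[0,0,-0.025],0],[[0,0,-0.025],0],[[0,0,0],0]])

```text
time_s: 12.65
eef_pos: [563.6, -100.2, 171.6]
ee_rot: [0.378, 0.598, 0.378, -0.597]
force: [0.1, 0.4, 4.8]
grip_width: 0.003
```

Request:
step_arm(commands=[[[0,0,-0.025],0],[[0,0,-0.025],0],[[0,0,-0.025],0],[[0,0,0],0]])

```text
time_s: 13.05
eef_pos: [563.7, -100.2, 168.6]
ee_rot: [0.378, 0.598, 0.378, -0.597]
force: [-0.6, 0.3, 4.5]
grip_width: -0.003
```

```bash
python3 st.py
```

```text
13.05 [ -0.3 -40.6 168.6] [-0.68  0.05  4.48]
```

Request:
step_arm(commands=[[[0,0,-0.025],0],[[0,0,-0.025],0],[[0,0,0],0]])

```text
time_s: 13.35
eef_pos: [563.6, -100.2, 166.5]
ee_rot: [0.378, 0.598, 0.378, -0.597]
force: [-0.2, -0.7, 5.2]
grip_width: 0.002
```

Request:
step_arm(commands=[[[0,0,-0.025],0],[[0,0,-0.025],0],[[0,0,0],0]])

```text
time_s: 13.65
eef_pos: [563.6, -100.2, 164.5]
ee_rot: [0.378, 0.598, 0.378, -0.597]
force: [0.2, -1.1, 3.8]
grip_width: 0.002
```

Request:
step_arm(commands=[[[0,0,-0.025],0],[[0,0,0],0]])

```text
time_s: 13.85
eef_pos: [563.6, -100.2, 163.4]
ee_rot: [0.378, 0.598, 0.378, -0.597]
force: [-0.8, 0.5, 4.2]
grip_width: 0.005
```

Request:
step_arm(commands=[[[0,0,-0.025],0],[[0,0,0],0]])

```text
time_s: 14.05
eef_pos: [563.6, -100.2, 162.6]
ee_rot: [0.378, 0.598, 0.378, -0.597]
force: [-0.6, -0.5, 5.6]
grip_width: 0.001
```

Request:
step_arm(commands=[[[0,0,-0.025],0],[[0,0,0],0]])

```text
time_s: 14.25
eef_pos: [563.7, -100.3, 162.0]
ee_rot: [0.379, 0.598, 0.378, -0.597]
force: [-3.5, 0.9, 10.0]
grip_width: 0.001
```

Request:
step_arm(commands=[[[0,0,-0.02],0],[[0,0,0],0]])

```text
time_s: 14.45
eef_pos: [563.8, -100.3, 161.6]
ee_rot: [0.379, 0.598, 0.378, -0.597]
force: [-2.6, 0.3, 10.8]
grip_width: -0.001
```

Request:
step_arm(commands=[[[0,0,-0.015],0],[[0,0,0],0]])

```text
time_s: 14.65
eef_pos: [563.8, -100.3, 161.2]
ee_rot: [0.379, 0.598, 0.378, -0.597]
force: [-4.2, 0.6, 13.1]
grip_width: -0.001
```

```bash
python3 st.py
```

```text
14.65 [ -0.2 -40.6 161.2] [-4.07 -1.25 13.06]
```

Request:
step_arm(commands=[[[0,0,0],0],[[0,0,0],0],[[0,0,0],0]])

```text
time_s: 14.95
eef_pos: [563.8, -100.3, 161.3]
ee_rot: [0.379, 0.598, 0.378, -0.597]
force: [-3.5, -0.5, 12.9]
grip_width: -0.001
```

Request:
step_arm(commands=[[[0,0,0.05],0],[[0,0,0.1],0],[[0,0,0.6],0],[[0,0,0.8],0],[[0,0,0.8],0]])

```text
time_s: 15.45
eef_pos: [563.2, -100.0, 254.4]
ee_rot: [-0.378, -0.597, -0.379, 0.598]
force: [1.1, 0.4, -0.1]
grip_width: 0.003
```

Request:
step_arm(commands=[[[-0.32,-0.66,0.3],0],[[-0.32,-0.66,0],0],[[0,0,0],0]])

```text
time_s: 15.75
eef_pos: [536.9, -155.2, 265.8]
ee_rot: [-0.377, -0.598, -0.377, 0.598]
force: [-0.2, 0.8, 0.2]
grip_width: 0.001
```

```bash
python3 st.py;python3 shot.py 9 scene wrist top; python3 - <<'E'
from h import *
crop(ld("scene9"),200,340,180,300,5,"pics/sc9.png")
crop(ld("wrist9"),160,440,60,270,2.8,"pics/wc9.png")
E
```

```text
15.75 [  -1.1 -101.7  265.8] [-0.51  0.66  0.17]
15.75 [ 536.9 -155.2  265.8] [-0.18  0.81  0.17] yaw -25.49352676670918
```

View pics/sc9.png

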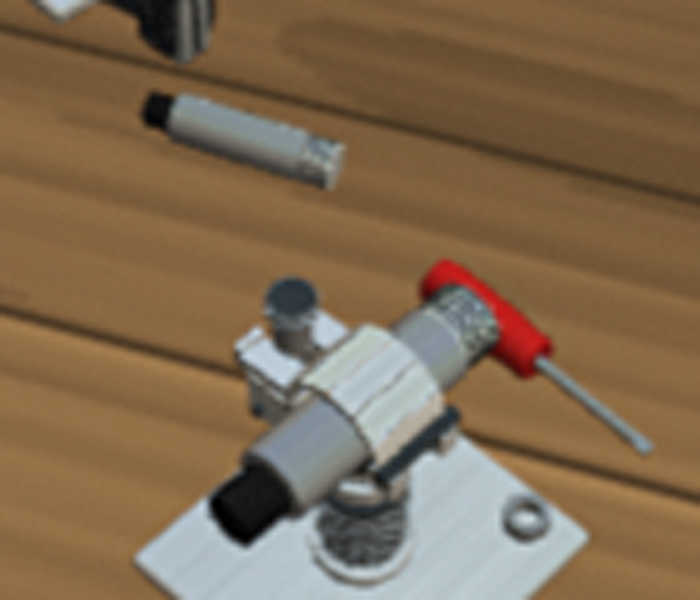

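View pics/wc9.png

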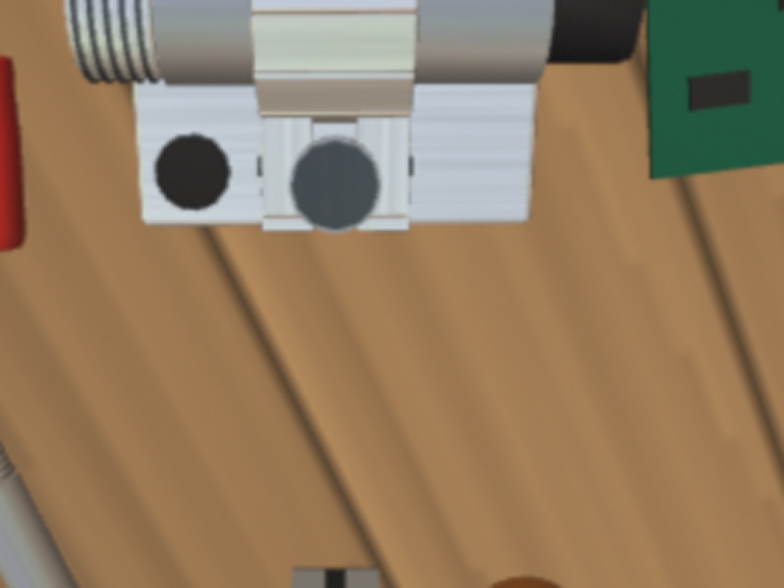

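```bash
python3 - <<'E'
from h import *
from st import c,S
w=ld("wrist9");t=ld("scene9")
pw=(160+335/2.8-.3,60+185/2.8-.3)
p,e=tri(w,pw,t,(200+292/5-.4,180+300/5-.4));print(S.T@(p-c),e)
a=ld("top0")["image"].astype(int);b=ld("top9")["image"].astype(int)
d=(abs(a-b).sum(2)>60).astype('uint8')
for n,(x,y) in {"jar":(371,163),"lenscap":(286,176)}.items(): print(n,d[y-9:y+10,x-9:x+10].sum())
E
```

```text
15.9 [ -1.4 -98.8 265.4] [-0.29  0.45  0.13]
[ -0.89993647 -41.53566419 147.50883134] 1.3491688184566157
jar 0
lenscap 329
```

```bash
python3 - <<'E'
from h import *
from st import c,S
t=ld("top0");w=ld("wrist9")
print(S.T@(onz(t,230+335/6-.4,105+427/6-.4,19)-c), S.T@(onz(w,160+193/2.8-.3,60+172/2.8-.3,19)-c))
# snout/scope in scene: diff between scene0 and scene9 in snout area
a=ld("scene0")["image"].astype(int);b=ld("scene9")["image"].astype(int)
print("snout diff px",(abs(a-b).sum(2)>60)[268:292,240:262].sum())
E
```

```text
15.9 [ -1.4 -98.8 265.4] [-0.29  0.45  0.13]
[-53.4431253  -50.65726873  19.        ] [-52.81619125 -49.53145298  19.        ]
snout diff px 2
```

Lens cap, jar and microscope are all unmoved, so I'm handing in.

```bash
python3 -c "
from rig import ticket
print(ticket.finish_job())"
```

```text
the job is handed in; nothing more can be done
None
```

I closed the clamp's upper half onto the barrel, swung the bolt upright against its stop, and pushed the nut down onto the fork with about 13 N. I handed the job in at about 16 s of the 58 s allowed; no verdict was reported.

**Forces:** the most I read on the clamp was about 14 N, in the nut push including a 4 N sideways part, against the 20 N limit. It read about 8 N when closing the upper half and 8 N when pushing the bolt to its stop.

**Last checks before handing in:**
- **Fork and nut:** in the pictures the upper half is down and the nut stands upright in the slot, inside the lips. The push force rose from about 5 N to 13 N where the foot met the fork.
- **Microscope:** its snout shows no visible change between the first and last pictures.
- **Lens cap:** it measures within about 1.5 mm of where it started, by two different cameras. A plain before/after comparison of the overhead pictures flagged that spot. I put that down to the arm covering it, without checking.
- **Jar:** no change in the overhead picture.
- **Robot:** the arm was clear of everything.

**Did not fully agree:**
- The cameras put the nut's top about 2.5 mm lower than the arm felt it, both before and after the push. I trusted the contact.
- While the nut slid, the force sensor read about 4.5 to 5 N against the stated 6 N of friction, so the true push may be about 1 N higher than read.

I did not measure the clamp's own press on the barrel directly. From the push and the lever it should be about 14 N, against the 8 N required.

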